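# Lock the model case and index its carriage one hole towards the curing unit

### The arm

A 7-joint arm with a two-finger parallel gripper is mounted at the origin on the work surface. World frame = base frame: x ahead of the robot, y to its left, z up, the work surface at z = 0. Lengths are in m, angles in rad, forces in N, time in s.
With the tool pointing down it reaches from about 0.4 to 0.85 m from the base axis. Payload 10.4 kg.
Tool frame: the origin (TCP) lies at the very end of the fingers, on their centre line; the grasp point (between the pads) lies 19 mm behind it; z points along the fingers, y is the line along which they close (so a half turn about z gives the same grasp; the last joint's range is limited). The gripper opens to 85 mm and grips with 20 to 120 N. Pads are 22 mm wide; open, the fingers measure 114 mm over their backs; the gripper's body (76 mm by 85 mm) begins 54 mm behind the grasp point. The pads swing forward as they close: fully open they stand 13 mm farther back than shut.
Start: joints at [-1.177, 0.332, -0.065, 1.46, 0.022, 1.35, -0.088], TCP at [0.253, 0.572, 0.195] pointing down, gripper open.
Joint ranges: [-2.6, 2.6], [-0.5, 2.12], [-1.47, 1.34], [0.16, 2.42], [-1.27, 4.41], [0.06, 2.06], [-2.6, 2.6]. Speed limits (rad/s): [2.22, 2.22, 2.79, 2.79, 3.14, 3.14, 3.14].

### API

Orientations are given as [roll, pitch, yaw] about the fixed x, y, z axes, in that order (R = Rz(yaw) Ry(pitch) Rx(roll)).
In Python, from bench import get_state, capture, camera_params, hand_in gives the robot as it stands. The module is installed in compiled form; this text tells all that it offers.
- The arm moves only by the tool jog_arm, never from a script. Its argument "increments" is a list of rows, each a list of 7 numbers: the opening, from 0 (shut) to 1 (fully open), then the shift along the tool's x, y, z in m, then the turn, a rotation vector about the tool's x, y, z in degrees. In form: [[gripper, tx, ty, tz, rx, ry, rz], ...]. A call has 1 to 8 rows; each row shifts and turns the commanded pose from where the row before left it, along the tool's axes as they then stand; what a row does not reach is not made up. A row lasts 1/8 s, in which the tool goes at most 62.5 mm and 10.7 degrees, less where a joint would pass 70% of its speed; a pose out of reach is approached as far as the arm can. A call with a gripper value outside its range is refused whole. The fingers move at their own pace and stop on an object; "squeeze" is the grip in N (left out, the last holds). Time passes only in rows, so rows that do not move let the fingers close. It gives the time, the measured TCP pose, the force, the opening and the grip force at its end, in the units of the state.
- get_state(): the state, without advancing time (a new reading comes with each control period).
- capture(name): name is "scene" or "top" or "wrist"; returns the picture (384x512x3 uint8, red, green, blue); there is no depth.
- camera_params(name): a dict with "mtx" (3x3 intrinsics, pixels), "world_to_cam" (4x4, takes a point from world to camera coordinates). Camera axes: x right, y down, z forward; pixel columns grow to the right and rows downward; lengths in m; the calibration is good to about 2 mm. The wrist camera is an equidistant fisheye: a pixel r from the principal point sees the ray r / f radians off the axis. A picture is of the moment at which its call begins: read the wrist's pose just before it. camera_params takes no time and is no camera call; for the wrist camera it gives the pose at the moment of the call.
- hand_in(): hands the job in; it is judged then, once.
The state is a dict: "t": time; "q": joint angles; "qd": joint speeds; "joint_efforts": joint torques, N m; "tcp_pos": TCP position; "ee_rot": TCP orientation; "wrist_force": force on the tool from outside, world axes, zero at the start; "torque": the same for the moment, N m; "finger_gap": finger opening in m; "grip_force": force on a finger pad.
Only numpy, scipy, OpenCV 4.12 (cv2) and the standard library are available. Lean on these libraries where they do the work, as an engineer would, in place of code of your own. Each camera call takes 0.05 s, during which the arm holds its last target. There are 200 camera calls.

### The job

Turn the red turnbutton across the rim of the closed model case so that its lid is secured, then pull up the black lock plunger, slide the carriage along the perforated tube to the very next hole on the side of the white light-curing unit, and let the pin go fully home in that hole. Finish while still gripping the plunger's knob, holding the pin home; keep the lid shut and leave the plaster model, the brush jar and the wax tin where they are.

Things in the scene. Friction and masses are not known exactly. Their poses are not given: they have to be found in the camera images.
- rail: Fixed aluminium square tube, 36 mm wide, 400 mm long, on two grey feet; its top face is at 50 mm height. Origin on the bench below the middle of the tube; its y axis runs along the tube, x points across it, z up. Five 10 mm holes in the top face, drawn as dark discs, at y = -80, -40, 0, 40 and 80 mm.
- carriage (a joint): Position (m) of the blue sliding tube section along the tube, positive towards the rail's +y; it starts at 0 (pin in the middle hole), travel +-0.09, holes at multiples of 0.04. About 0.6 kg, a few N of friction when unlocked. The section is 70 mm long with its top face at 56 mm height; a blue tray (x 24 to 166 mm, y +-65 mm in the rail's axes with the carriage at 0) on its +x side carries the white case. Locked by the pin, apart from about 1 mm of play either way.
- plunger (a joint): Lift (m) of the sprung lock plunger: 0 is fully home in a hole, 0.014 the upper stop. The pin (8 mm, round tip) leaves the hole at about 0.009 and then rides on the tube's top face if let down between holes. The spring pushes it down with about 4 N at 0 and 7.5 N at the top.
- knob (a point): Centre of the plunger's black knob with an orange dot on top: upright round knob 28 mm across, 20 mm tall. It stands on the middle of the blue tube section, straight above the tube (rail x = 0, y = the carriage's position), its centre 83 mm above the bench when home; 17 mm of narrower neck lies between its underside and the section's top face.
- turnbutton (a joint): Angle (rad) of the red turnbutton, a one-armed latch on a vertical pivot between the plunger and the case: 0 points along the rail's -y beside the case (open); it grows anticlockwise seen from above, and at 1.571, its stop, it points along the rail's +x, square across the lid's near rim (secured). It starts between 0 and 0.5 and stays where it is left; about 2 N at the peg turns it.
- peg (a point): Centre of the turnbutton's upright round finger peg, 12 mm across and 22 mm tall, centre 96 mm above the bench; it stands on the red arm (top at 85 mm) 36 mm from the pivot, which is at rail x = 62 mm, y = 18 mm + the carriage's position. The lid's top is 74 mm above the bench.
- lid (a joint): Angle (rad) of the clear white-framed lid of the case, 0 closed, hinged on the rim away from the plunger, opening upward. The case with lid spans rail x 77 to 157 mm, y +-52 mm about the carriage. It starts closed.
- curing_unit: Fixed white light-curing unit with amber windows, 130 x 100 x 129 mm; origin at the centre of its underside. It stands beyond one end of the tube, on the rail's +y or -y side; the carriage must go one hole towards it.
- model_bin: Fixed open yellow bin, 130 x 100 x 65 mm, beyond the other end of the tube; origin at the centre of its underside.
- plaster_model: Loose white and yellow dental plaster model, 60 x 62 x 27 mm, origin at the centre of its underside; leave alone.
- brush_jar: Loose glass jar 72 mm across, 85 mm tall, with brushes up to 155 mm, origin at the centre of its underside; leave alone.
- wax_tin: Loose low tin, 60 mm across, 40 mm tall, origin at the centre of its underside; leave alone.
Mind the look-alikes: they are no part of the job. What is meant by the curing_unit is not brown, and is the smaller of those in its own colour.

How it is judged:
By the outcome, as a careful person would: the job done as asked, in the order asked, and still so for the second after the job is handed in, while the arm keeps its last pose, push and grip.
It also fails if it takes over 48 s, if anything falls off the work surface, if the arm or the gripper's body presses on something with over 40 N, if the wrist force passes 120 N, or if a joint passes its speed limit or range.

## Working session

There is one attempt and no reset: what is moved stays moved. The work goes in short steps, Python scripts to look and compute and a tool call to move; the robot and the scene stay as the last step left them, time stands still between calls to the robot, and variables do not carry over. Pictures are saved under pics/ and viewed, at most 10 in all, crops included, and the job is handed in when it is done.

Besides the shell and the picture viewer there is one more tool, called after "Request:" by a JSON object that holds its "op" and its "data". jog_arm: Moves the arm, as the interface text tells. Its arguments: {"type":"object","properties":{"increments":{"type":"array"},"squeeze":{"type":"number"}},"required":["increments"]}

```bash
mkdir -p pics; python3 - <<'E'
from bench import *
import cv2,numpy as np
for n in("scene","top"):
    im=capture(n); cv2.imwrite(f"pics/{n}0.png",im[:,:,::-1]); p=camera_params(n); print(n,p["mtx"].round(1).tolist(),p["world_to_cam"].round(4).tolist())
s=get_state();print({k:np.round(v,3).tolist() for k,v in s.items()})
E
```

```text
scene [[361.0, 0.0, 250.8], [0.0, 361.0, 193.7], [0.0, 0.0, 1.0]] [[-0.8436, 0.5369, 0.0083, 0.5296], [0.4398, 0.6996, -0.5631, -0.209], [-0.3082, -0.4714, -0.8263, 1.3137], [0.0, 0.0, 0.0, 1.0]]
top [[388.3, 0.0, 258.8], [0.0, 388.3, 189.4], [0.0, 0.0, 1.0]] [[-0.0448, -0.999, -0.0023, -0.0026], [-0.9754, 0.0443, -0.2161, 0.6455], [0.216, -0.0075, -0.9764, 0.9578], [0.0, 0.0, 0.0, 1.0]]
{'t': 0.1, 'q': [-1.177, 0.333, -0.065, 1.461, 0.022, 1.35, -0.088], 'qd': [0.001, -0.002, -0.0, -0.004, -0.001, 0.001, 0.0], 'joint_efforts': [0.001, -62.675, 0.049, -39.243, 0.016, 0.007, -0.0], 'tcp_pos': [0.253, 0.571, 0.194], 'ee_rot': [-3.14, 0.0, 2.725], 'wrist_force': [-0.162, -0.91, -0.597], 'torque': [-0.021, -0.033, 0.053], 'grip_force': 0.0, 'finger_gap': 0.085}
```

View pics/scene0.png

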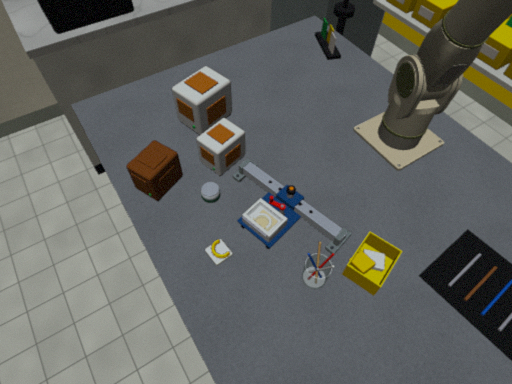

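View pics/top0.png

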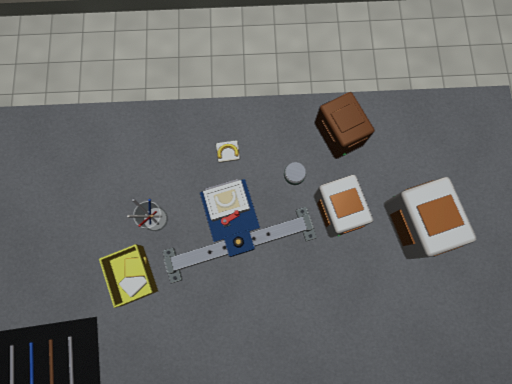

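The candidates for the curing unit in the top view are the small white unit at (345,205), the large white one at (438,215) and the brown one at (345,125). By the description I choose the small white one, off the rail's right end (rail -y). The knob is at (238,242), and the red turnbutton is around (231,217). I'll check with a close crop.

```bash
python3 - <<'E'
import cv2
im=cv2.imread("pics/top0.png")[170:290,155:385]
cv2.imwrite("pics/crop.png",cv2.resize(im,None,fx=3.4,fy=3.4,interpolation=cv2.INTER_CUBIC))
E
```

```text
(no output)
```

View pics/crop.png

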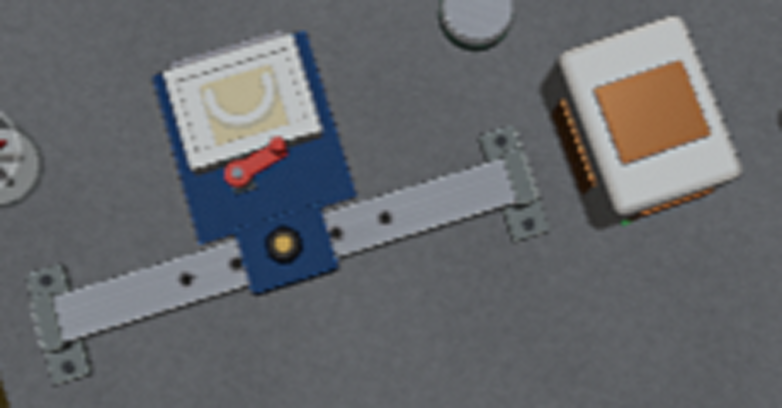

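The crop confirms it. The holes are at crop pixels (186,279), (237,264), (336,233) and (385,218), the knob dot at (284,244), the peg top at (279,146) and the pivot at (236,174). The small white unit has amber windows and lies off the right end of the rail.

```bash
cat > h.py <<'E'
import numpy as np,cv2
from scipy.spatial.transform import Rotation as Ro
from bench import *
def ray(name,uv,z,p=None):
    p=p or camera_params(name);K=p["mtx"];T=p["world_to_cam"];R=T[:3,:3];c=-R.T@T[:3,3]
    x,y=(uv[0]-K[0,2])/K[0,0],(uv[1]-K[1,2])/K[1,1]
    d=np.array([x,y,1.])
    if name=="wrist":
        r=np.hypot(x,y);d=np.array([x*np.sinc(r/np.pi),y*np.sinc(r/np.pi),np.cos(r)])
    d=R.T@d
    return c+d*(z-c[2])/d[2]
E
cat > fit.py <<'E'
from h import *
cr=lambda u,v:((u+.5)/3.4-.5+155,(v+.5)/3.4-.5+170)
H=np.array([ray("top",cr(*q),.05)[:2] for q in[(186,279),(237,264),(336,233),(385,218)]])
k=ray("top",cr(284,244),.093)[:2];pg=ray("top",cr(279,146),.107)[:2];pv=ray("top",cr(236,174),.088)[:2]
ys=np.array([.08,.04,-.04,-.08]);o=H.mean(0);yd=(ys[:,None]*(H-o)).sum(0);print("scale",np.linalg.norm(yd)/(ys**2).sum())
yd/=np.linalg.norm(yd);xd=np.array([yd[1],-yd[0]])
L=lambda w:(np.array([(w-o)@xd,(w-o)@yd])*1e3).round(1)
print("o",o.round(4),"xd",xd.round(4),"yaw deg",np.degrees(np.arctan2(xd[1],xd[0])))
for n,w in(("knob",k),("peg",pg),("pivot",pv)):print(n,w.round(4),L(w))
v=pg-pv;print("arm",np.linalg.norm(v),"ang",np.arctan2(v@xd,-(v@yd)), L(ray("top",(345,205),.129)[:2]))
print([L(h) for h in H], o, np.linalg.norm(k))
for a in np.linspace(0,np.pi/2,4): print(a,(o+xd*(.062+.036*np.sin(a))+yd*(.018-.036*np.cos(a))).round(4))
E
python3 fit.py
```

```text
scale 0.9993461584912959
o [0.5086 0.0269] xd [0.9682 0.2502] yaw deg 14.4882930784158
knob [0.5083 0.0264] [-0.4 -0.5]
peg [0.5795 0.0269] [ 68.6 -17.7]
pivot [0.5627 0.0609] [60.9 19.4]
arm 0.037896701981404934 ang 0.20446277778094202 [   4.4 -279.1]
[array([ 0.2, 80.2]), array([-0.3, 39.6]), array([  0.1, -40.1]), array([  0. , -79.8])] [0.5086406  0.02690459] 0.5090271599224092
0.0 [0.5732 0.025 ]
0.5235987755982988 [0.5894 0.0342]
1.0471975511965976 [0.5989 0.0502]
1.5707963267948966 [0.599  0.0689]
```

Request:
{"op": "jog_arm", "data": {"increments": [[0.3,0,0,0,0,0,-9.6],[0.3,0,0,0,0,0,-9.6],[0.3,0,0,0,0,0,-9.6],[0.3,0,0,0,0,0,-9.6],[0.3,-0.011,-0.038,0,0,0,0],[0.3,-0.011,-0.038,0,0,0,0],[0.3,-0.011,-0.038,0,0,0,0],[0.3,-0.011,-0.038,0,0,0,0]], "squeeze": 25}}

```text
t: 1.1
tcp_pos: [0.3342, 0.434, 0.1942]
ee_rot: [-3.141, -0.0, -2.888]
wrist_force: [-0.1, 0.9, 0.8]
finger_gap: 0.0257
grip_force: 0.0
```

Request:
{"op": "jog_arm", "data": {"increments": [[0.3,-0.011,-0.038,0,0,0,0],[0.3,-0.011,-0.038,0,0,0,0],[0.3,-0.011,-0.038,0,0,0,0],[0.3,-0.011,-0.038,0,0,0,0],[0.3,-0.011,-0.038,0,0,0,0],[0.3,-0.011,-0.038,0,0,0,0],[0.3,-0.011,-0.038,0,0,0,0],[0.3,-0.011,-0.038,0,0,0,0]]}}

```text
t: 2.1
tcp_pos: [0.4954, 0.1619, 0.1943]
ee_rot: [3.142, -0.0, -2.888]
wrist_force: [0.4, 0.7, -0.1]
finger_gap: 0.0253
grip_force: 0.0
```

```bash
cat >> h.py <<'E'
o=np.array([.5086,.0269]);xd=np.array([.9682,.2502]);yd=np.array([-.2502,.9682])
def tcp():
    s=get_state();w=s["tcp_pos"][:2]-o
    print("t",round(s["t"],2),"rail mm",np.round([w@xd*1e3,w@yd*1e3,s["tcp_pos"][2]*1e3],1),"rot deg",np.degrees(s["ee_rot"]).round(1),"F",np.round(s["wrist_force"],1),"gap",round(float(s["finger_gap"])*1e3,1),"grip",round(float(s["grip_force"]),1),"q7",round(s["q"][6],2))
E
python3 - <<'E'
from h import *
tcp()
p=camera_params("wrist");im=capture("wrist");cv2.imwrite("pics/w1.png",im[:,:,::-1])
np.save("w1.npy",p,allow_pickle=True)
E
```

```text
t 2.1 rail mm [ 21.  134.  194.3] rot deg [ 180.    -0.  -165.5] F [ 0.4  0.7 -0.1] gap 25.3 grip 0.0 q7 1.44
```

View pics/w1.png

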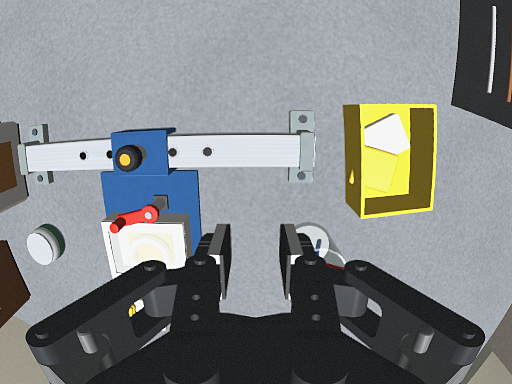

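The wrist view shows the peg top at about (114,227), the pivot at (149,213) and the knob dot at (124,159). I'll check those numbers while moving above the peg.

Request:
{"op": "jog_arm", "data": {"increments": [[0.3,-0.012,-0.038,0,0,0,0],[0.3,-0.012,-0.038,0,0,0,0],[0.3,-0.012,-0.038,0,0,0,0],[0.3,-0.012,-0.038,0,0,0,0],[0.3,0,0,0.03,0,0,0],[0.3,0,0,0.025,0,0,0],[0.3,0,0,0,0,0,0]]}}

```text
t: 3.02
tcp_pos: [0.5782, 0.0281, 0.1375]
ee_rot: [3.141, -0.004, -2.888]
wrist_force: [-1.2, -0.2, -0.0]
finger_gap: 0.0254
grip_force: 0.0
```

```bash
python3 - <<'E'
from h import *
p=np.load("w1.npy",allow_pickle=True).item()
for n,uv,z in(("peg",(114,227),.107),("pivot",(149,213),.088),("knob",(124,159),.093)):
    w=ray("wrist",uv,z,p)[:2]-o;print(n,(w@xd*1e3).round(1),(w@yd*1e3).round(1))
tcp();im=capture("wrist");cv2.imwrite("pics/w2.png",im[:,:,::-1])
E
```

```text
peg 71.3 -13.7
pivot 61.6 21.6
knob 1.9 1.0
t 3.02 rail mm [ 67.7 -16.3 137.5] rot deg [ 180.    -0.2 -165.5] F [-1.2 -0.2 -0. ] gap 25.4 grip 0.0 q7 1.76
```

View pics/w2.png

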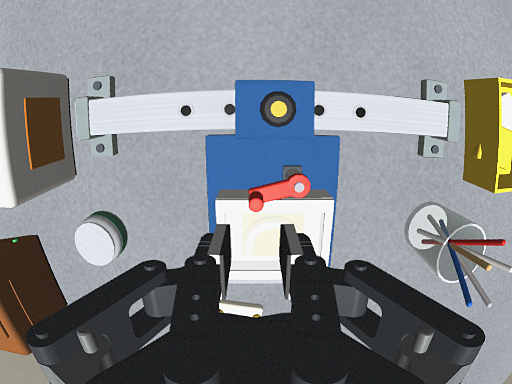

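The peg top is at (256,205), centred between the pads, which are at columns 225 and 288. Next I descend and grip.

Request:
{"op": "jog_arm", "data": {"increments": [[0.3,-0.001,0,0.02,0,0,0],[0.3,0,0,0.02,0,0,0],[0.3,0,0,0.007,0,0,0],[0.3,0,0,0,0,0,0],[0.0,0,0,0,0,0,0],[0.0,0,0,0,0,0,0],[0.0,0,0,0,0,0,0],[0.0,0,0,0,0,0,0]]}}

```text
t: 4.08
tcp_pos: [0.5807, 0.0283, 0.0927]
ee_rot: [3.142, 0.0, -2.888]
wrist_force: [-0.3, 0.4, -0.6]
finger_gap: 0.0001
grip_force: 0.0
```

```bash
python3 - <<'E'
from h import *
w=ray("wrist",(256,205),.107,dict(camera_params("wrist")))
tcp()
E
```

```text
t 4.08 rail mm [ 70.2 -16.7  92.7] rot deg [ 180.     0.  -165.5] F [-0.3  0.4 -0.6] gap 0.1 grip 0.0 q7 1.78
```

The fingers shut empty, so I need another look.

```bash
python3 - <<'E'
from h import *
tcp();p=camera_params("wrist");im=capture("wrist");cv2.imwrite("pics/w3.png",cv2.resize(im[140:330,150:380,::-1],None,fx=3,fy=3))
t=capture("top");cv2.imwrite("pics/t3.png",cv2.resize(t[150:280,160:320,::-1],None,fx=4,fy=4))
print(p["mtx"],p["world_to_cam"].round(3))
E
```

```text
t 4.08 rail mm [ 70.2 -16.7  92.7] rot deg [ 180.     0.  -165.5] F [-0.3  0.4 -0.6] gap 0.1 grip 0.0 q7 1.78
[[297.31863964   0.         254.86463114]
 [  0.         297.31863964 188.90487593]
 [  0.           0.           1.        ]] [[-0.251  0.968  0.001  0.118]
 [ 0.933  0.242  0.267 -0.558]
 [ 0.258  0.068 -0.964  0.127]
 [ 0.     0.     0.     1.   ]]
```

View pics/w3.png

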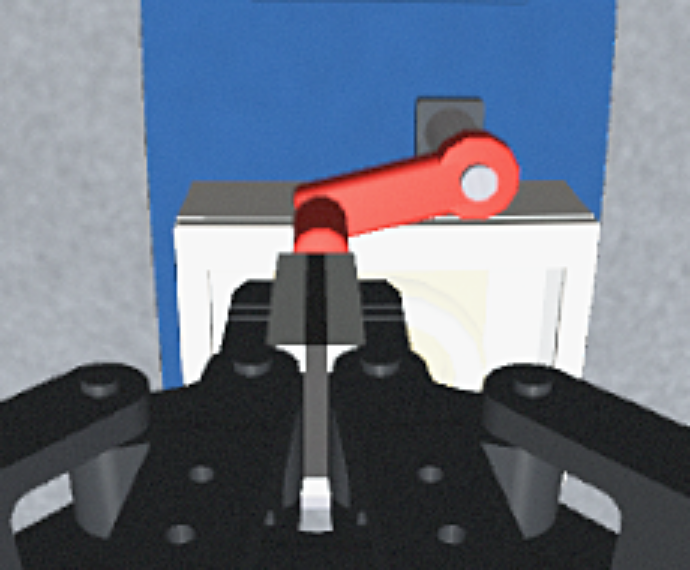

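```bash
python3 - <<'E'
from h import *
p=camera_params("wrist")
f=lambda u,v:(u/3+150,v/3+140)
def L(n,uv,z):
    w=ray("wrist",uv,z,p)[:2]-o;print(n,(w@xd*1e3).round(1),(w@yd*1e3).round(1))
L("peg top",f(322,243),.107);L("peg base",f(320,205),.085);L("pivot",f(478,182),.088);L("case near rim L",f(176,224),.074);L("rim R",f(600,220),.074)
T=p["world_to_cam"]
def P(x,y,z):
    c=T@np.r_[o+xd*x+yd*y,z,1];c=c[:3];th=np.arctan2(np.hypot(*c[:2]),c[2]);d=c[:2]/np.hypot(*c[:2])*th
    uv=p["mtx"][:2,:2]@d+p["mtx"][:2,2];return ((uv-[150,140])*3).round()
print("tcp px",P(.070,-.0167,.093))
for a in(0,.1,.2):print(a,P(.062+.036*np.sin(a),.018-.036*np.cos(a),.107),P(.062+.036*np.sin(a),.018-.036*np.cos(a),.085))
E
```

```text
peg top 70.4 -14.8
peg base 70.0 -15.0
pivot 63.8 19.5
case near rim L 78.8 -49.2
rim R 78.2 53.6
tcp px [312. 217.]
0 [306. 203.] [306. 170.]
0.1 [306. 220.] [307. 186.]
0.2 [309. 237.] [310. 201.]
```

View pics/t3.png

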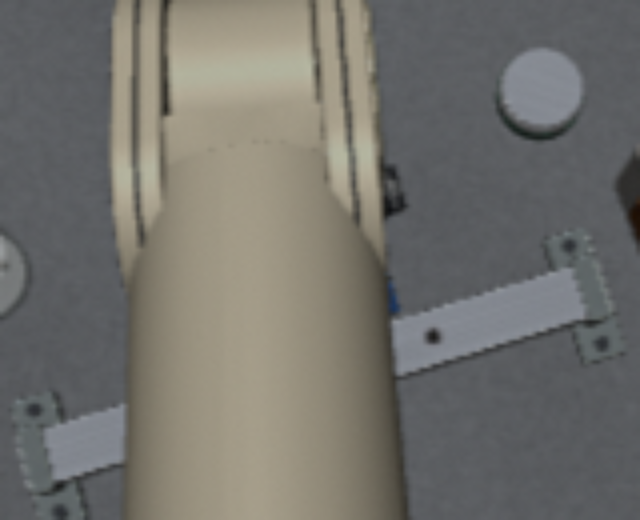

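The peg is under the pads in x and y, but the fingertips sit above it: their lower edge hides part of the peg's top. The tips are clearly higher than I assumed. I'll reopen, go lower and close again, watching the force.

Request:
{"op": "jog_arm", "data": {"increments": [[0.3,0,0.001,0,0,0,0],[0.3,0,0,0,0,0,0],[0.3,0,0,0.004,0,0,0],[0.3,0,0,0.003,0,0,0],[0,0,0,0,0,0,0],[0,0,0,0,0,0,0],[0,0,0,0,0,0,0],[0,0,0,0,0,0,0]]}}

```text
t: 5.18
tcp_pos: [0.5805, 0.0293, 0.0856]
ee_rot: [3.142, 0.0, -2.888]
wrist_force: [0.5, -0.5, 0.3]
finger_gap: -0.0004
grip_force: 0.0
```

```bash
python3 - <<'E'
from h import *
tcp();a=capture("wrist");b=capture("scene")
a=cv2.resize(a[140:330,160:350],(400,400));c=cv2.resize(b[170:250,230:310],(400,400),interpolation=cv2.INTER_CUBIC)
cv2.imwrite("pics/m1.png",np.hstack([a,c])[:,:,::-1])
E
```

```text
t 5.17 rail mm [ 70.2 -15.7  85.6] rot deg [ 180.     0.  -165.5] F [ 0.5 -0.5  0.3] gap -0.4 grip 0.0 q7 1.78
```

View pics/m1.png

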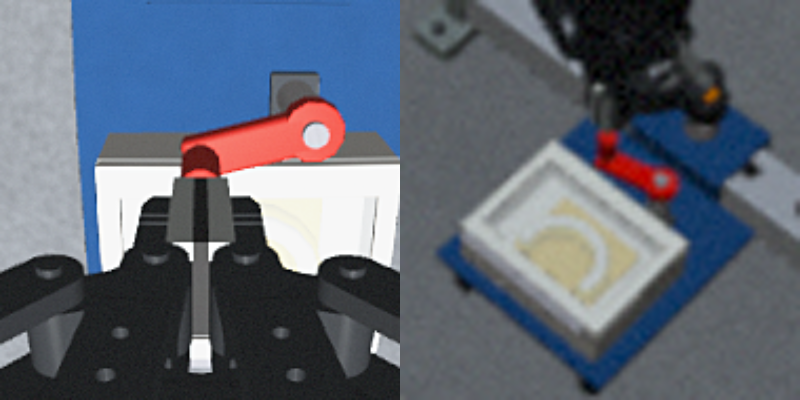

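```bash
python3 - <<'E'
from h import *
for v in(105,115,125,135,150):
  uv=(230+203/5,170+v/5)
  print(v,[ (z,[(w@xd*1e3).round(),(w@yd*1e3).round()]) for z in(.085,.095,.107,.12,.135) for w in[ray("scene",uv,z)[:2]-o]])
p=camera_params("scene");T=p["world_to_cam"]
def P(x,y,z):
    c=p["mtx"]@(T@np.r_[o+xd*x+yd*y,z,1])[:3];c=c[:2]/c[2];return ((c-[230,170])*5+[400,0]).round()
print("knob",P(0,0,.093),"pegtop",P(.07,-.015,.107),"pegbase",P(.07,-.015,.085),"pivot",P(.062,.018,.088),"tcp",P(.0702,-.0157,.0856),"grasp",P(.0702,-.0157,.105))
E
```

```text
105 [(0.085, [np.float64(45.0), np.float64(-36.0)]), (0.095, [np.float64(50.0), np.float64(-32.0)]), (0.107, [np.float64(57.0), np.float64(-27.0)]), (0.12, [np.float64(64.0), np.float64(-22.0)]), (0.135, [np.float64(73.0), np.float64(-15.0)])]
115 [(0.085, [np.float64(50.0), np.float64(-31.0)]), (0.095, [np.float64(56.0), np.float64(-27.0)]), (0.107, [np.float64(62.0), np.float64(-22.0)]), (0.12, [np.float64(69.0), np.float64(-17.0)]), (0.135, [np.float64(78.0), np.float64(-11.0)])]
125 [(0.085, [np.float64(55.0), np.float64(-27.0)]), (0.095, [np.float64(61.0), np.float64(-23.0)]), (0.107, [np.float64(67.0), np.float64(-18.0)]), (0.12, [np.float64(75.0), np.float64(-13.0)]), (0.135, [np.float64(83.0), np.float64(-6.0)])]
135 [(0.085, [np.float64(61.0), np.float64(-22.0)]), (0.095, [np.float64(66.0), np.float64(-18.0)]), (0.107, [np.float64(73.0), np.float64(-13.0)]), (0.12, [np.float64(80.0), np.float64(-8.0)]), (0.135, [np.float64(88.0), np.float64(-2.0)])]
150 [(0.085, [np.float64(69.0), np.float64(-15.0)]), (0.095, [np.float64(74.0), np.float64(-11.0)]), (0.107, [np.float64(80.0), np.float64(-7.0)]), (0.12, [np.float64(87.0), np.float64(-1.0)]), (0.135, [np.float64(95.0), np.float64(5.0)])]
knob [700.  87.] pegtop [604. 130.] pegbase [602. 152.] pivot [654. 173.] tcp [601. 150.] grasp [602. 132.]
```

Both views put the shut fingertips at about z = 0.115 while the TCP reads 0.0856, so the real tips are nearly 30 mm short of the nominal TCP. I'll reopen and descend further, stopping to read the force.

Request:
{"op": "jog_arm", "data": {"increments": [[0.3,0,0,0,0,0,0],[0.3,0,0,0,0,0,0],[0.3,0,0,0.005,0,0,0],[0.3,0,0,0.005,0,0,0],[0.3,0,0,0.004,0,0,0],[0.3,0,0,0,0,0,0]]}}

```text
t: 6.02
tcp_pos: [0.5801, 0.0293, 0.071]
ee_rot: [3.141, -0.001, -2.888]
wrist_force: [0.0, -0.8, -0.0]
finger_gap: 0.0256
grip_force: 0.0
```

Request:
{"op": "jog_arm", "data": {"increments": [[0.3,0,0,0.004,0,0,0],[0,0,0,0,0,0,0],[0,0,0,0,0,0,0],[0,0,0,0,0,0,0],[0,0,0,0,0,0,0]]}}

```text
t: 6.65
tcp_pos: [0.5802, 0.0293, 0.0673]
ee_rot: [3.141, -0.0, -2.888]
wrist_force: [-0.3, -0.5, -3.0]
finger_gap: 0.0092
grip_force: 24.3
```

Contact, but the gap is 9.2 mm where a 12 mm peg should be, so it's a shallow hold. I'll go a bit deeper.

Request:
{"op": "jog_arm", "data": {"increments": [[0.3,0,0,0,0,0,0],[0.3,0,0,0,0,0,0],[0.3,0,0,0.004,0,0,0],[0.3,0,0,0.003,0,0,0],[0,0,0,0,0,0,0],[0,0,0,0,0,0,0],[0,0,0,0,0,0,0],[0,0,0,0,0,0,0]]}}

```text
t: 7.65
tcp_pos: [0.5801, 0.0293, 0.0602]
ee_rot: [3.141, -0.001, -2.888]
wrist_force: [-0.5, -0.3, -3.5]
finger_gap: 0.0101
grip_force: 24.3
```

```bash
python3 - <<'E'
from h import *
tcp();capture("wrist")
a=capture("wrist");b=capture("scene")
a=cv2.resize(a[140:330,160:350],(400,400));c=cv2.resize(b[170:250,230:310],(400,400),interpolation=cv2.INTER_CUBIC)
cv2.imwrite("pics/m2.png",np.hstack([a,c])[:,:,::-1])
E
```

```text
t 7.65 rail mm [ 69.8 -15.6  60.2] rot deg [ 180.    -0.  -165.5] F [-0.5 -0.3 -3.5] gap 10.1 grip 24.3 q7 1.78
```

View pics/m2.png

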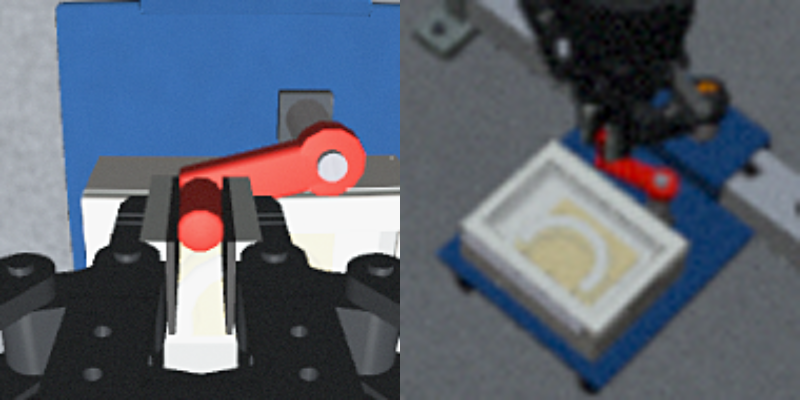

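The peg now stands fully between the pads. I'll follow the arc around the pivot.

Request:
{"op": "jog_arm", "data": {"increments": [[0,-0.0069,0.0021,0,0,0,0],[0,-0.0063,0.0035,0,0,0,0],[0,-0.0055,0.0046,0,0,0,0],[0,-0.0045,0.0056,0,0,0,0]]}}

```text
t: 8.3
tcp_pos: [0.5997, 0.05, 0.0604]
ee_rot: [-3.14, 0.001, -2.889]
wrist_force: [0.3, -4.0, -8.6]
finger_gap: 0.0106
grip_force: 24.3
```

Request:
{"op": "jog_arm", "data": {"increments": [[0,-0.0033,0.0064,0,0,0,0],[0,-0.0019,0.0069,0,0,0,0],[0,-0.0005,0.0061,0,0,0,0],[0,0,0,0,0,0,0]]}}

```text
t: 8.8
tcp_pos: [0.6023, 0.0715, 0.0615]
ee_rot: [-3.141, 0.006, -2.888]
wrist_force: [8.8, -0.3, -7.6]
finger_gap: 0.0105
grip_force: 24.5
```

```bash
python3 -c "
from h import *
tcp()"
```

```text
t 8.8 rail mm [101.9  19.7  61.5] rot deg [-180.     0.3 -165.4] F [ 8.8 -0.3 -7.6] gap 10.5 grip 24.5 q7 1.72
```

Request:
{"op": "jog_arm", "data": {"increments": [[0,0,0.003,0,0,0,0],[0,0,0,0,0,0,0],[0,0,0,0,0,0,0]]}}

```text
t: 9.18
tcp_pos: [0.602, 0.0727, 0.0615]
ee_rot: [-3.139, 0.006, -2.889]
wrist_force: [10.8, -6.2, -9.0]
finger_gap: 0.0104
grip_force: 24.5
```

```bash
python3 -c "
from h import *
tcp()"
```

```text
t 9.18 rail mm [101.9  20.9  61.5] rot deg [-179.9    0.3 -165.5] F [10.8 -6.2 -9. ] gap 10.4 grip 24.5 q7 1.71
```

Request:
{"op": "jog_arm", "data": {"increments": [[0.3,0,0,0,0,0,0],[0.3,0,0,0,0,0,0],[0.3,0,0,-0.03,0,0,0],[0.3,0,0,-0.04,0,0,0],[0.6,0.03,-0.006,0,0,0,0],[0.6,0.04,-0.008,0,0,0,0],[0.6,0.028,-0.007,0,0,0,0],[0.6,0,0,0,0,0,0]]}}

```text
t: 10.18
tcp_pos: [0.5083, 0.0282, 0.1312]
ee_rot: [3.141, 0.001, -2.889]
wrist_force: [1.0, -0.1, 0.3]
finger_gap: 0.0509
grip_force: 0.0
```

```bash
python3 - <<'E'
from h import *
tcp();p=camera_params("wrist");im=capture("wrist");cv2.imwrite("pics/w4.png",im[:,:,::-1])
h=cv2.cvtColor(im,cv2.COLOR_RGB2HSV)
def blobs(m,z,n):
    k,_,st,ce=cv2.connectedComponentsWithStats(m.astype(np.uint8))
    for i in range(1,k):
        if st[i,4]>40:
            w=ray("wrist",ce[i],z,p)[:2]-o;print(n,ce[i].round(),st[i],(w@xd*1e3).round(1),(w@yd*1e3).round(1))
red=((h[...,0]<6)|(h[...,0]>174))&(h[...,1]>150)&(h[...,2]>80)
blobs(red,.09,"red")
blobs((h[...,0]>12)&(h[...,0]<28)&(h[...,1]>150)&(h[...,2]>110),.093,"orange")
E
```

```text
t 10.18 rail mm [1.000e-01 1.400e+00 1.312e+02] rot deg [ 1.799e+02  1.000e-01 -1.655e+02] F [ 1.  -0.1  0.3] gap 50.9 grip 0.0 q7 1.71
red [277. 282.] [266 250  23  65 764] 80.5 20.8
red [463. 304.] [447 297  30  13 111] 134.0 242.0
orange [ 21. 202.] [ 14 170  15  66 131] 8.6 -228.4
orange [463. 206.] [458 198   9  17  44] 11.9 196.3
orange [496. 231.] [482 220  30  23 292] 40.9 254.2
orange [  3. 342.] [  0 331   9  22  55] 233.7 -375.6
orange [  8. 368.] [  0 350  23  32 214] 306.2 -411.0
```

View pics/w4.png

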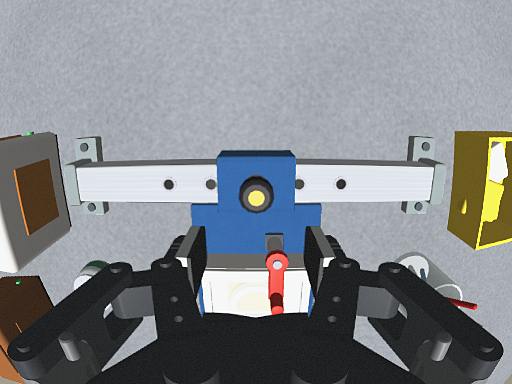

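The red arm runs straight along rail +x, with its pivot at (277,265) and the peg near (277,308), across the lid's near rim. The knob dot is at (257,198), between the pads in columns. A numeric check first, then I descend on the knob.

```bash
python3 - <<'E'
from h import *
p=camera_params("wrist")
for n,uv,z in(("knob",(257,198),.093),("peg",(277,309),.107),("pivot",(277.5,265),.088),("hole-40",(210.5,184),.05),("hole40",(299.5,184),.05)):
    w=ray("wrist",uv,z,p)[:2]-o;print(n,(w@xd*1e3).round(1),(w@yd*1e3).round(1))
E
```

```text
knob 3.5 4.0
peg 98.9 21.4
pivot 65.4 21.9
hole-40 3.7 -38.0
hole40 3.6 43.1
```

Request:
{"op": "jog_arm", "data": {"increments": [[0.6,0,-0.001,0.03,0,0,0],[0.6,0,0,0.03,0,0,0],[0.6,0,0,0.015,0,0,0],[0.6,0,0,0.008,0,0,0],[0.6,0,0,0,0,0,0]]}}

```text
t: 10.85
tcp_pos: [0.5098, 0.0278, 0.0476]
ee_rot: [3.142, 0.0, -2.888]
wrist_force: [-0.1, -0.5, 0.0]
finger_gap: 0.0515
grip_force: 0.0
```

Request:
{"op": "jog_arm", "data": {"increments": [[0.6,-0.001,0.001,0.001,0,0,0],[0.2,0,0,0,0,0,0],[0,0,0,0,0,0,0],[0,0,0,0,0,0,0],[0,0,0,0,0,0,0]], "squeeze": 60}}

```text
t: 11.48
tcp_pos: [0.5107, 0.029, 0.0475]
ee_rot: [3.141, 0.001, -2.888]
wrist_force: [-1.8, 1.0, 8.0]
finger_gap: 0.024
grip_force: 58.5
```

```bash
python3 -c "
from h import *
tcp();capture('wrist')"
```

```text
t 11.47 rail mm [ 2.5  1.5 47.5] rot deg [ 1.800e+02  1.000e-01 -1.655e+02] F [-1.8  1.   8. ] gap 24.0 grip 58.5 q7 1.74
```

Request:
{"op": "jog_arm", "data": {"increments": [[0,0,0,-0.004,0,0,0],[0,0,0,-0.004,0,0,0],[0,0,0,-0.003,0,0,0],[0,0,0,0,0,0,0]]}}

```text
t: 12.02
tcp_pos: [0.5104, 0.029, 0.0577]
ee_rot: [3.142, 0.001, -2.888]
wrist_force: [4.6, 1.2, -6.4]
finger_gap: 0.024
grip_force: 59.3
```

```bash
python3 -c "
from h import *
tcp()"
```

```text
t 12.03 rail mm [ 2.3  1.6 57.7] rot deg [ 180.     0.  -165.5] F [ 4.6  1.2 -6.4] gap 24.0 grip 59.3 q7 1.74
```

The pull is 6.4 N at 10.2 mm of lift, which matches the spring, so the pin is out. Now I slide towards -y.

Request:
{"op": "jog_arm", "data": {"increments": [[0,0,0,-0.001,0,0,0],[0,0,-0.004,0,0,0,0],[0,0,-0.007,0,0,0,0],[0,0,-0.007,0,0,0,0],[0,0,-0.007,0,0,0,0],[0,0,-0.007,0,0,0,0],[0,0,-0.006,0,0,0,0],[0,0,-0.002,0,0,0,0]]}}

```text
t: 13.02
tcp_pos: [0.5204, -0.0096, 0.0584]
ee_rot: [3.141, 0.0, -2.888]
wrist_force: [4.9, 2.9, -5.8]
finger_gap: 0.024
grip_force: 59.4
```

Request:
{"op": "jog_arm", "data": {"increments": [[0,0,0,0,0,0,0],[0,0,0,0,0,0,0]]}}

```text
t: 13.28
tcp_pos: [0.5205, -0.0097, 0.0584]
ee_rot: [-3.142, 0.0, -2.888]
wrist_force: [6.1, 1.4, -7.0]
finger_gap: 0.0238
grip_force: 59.3
```

```bash
python3 - <<'E'
from h import *
tcp();p=camera_params("wrist");im=capture("wrist");cv2.imwrite("pics/w5.png",im[:,:,::-1])
h=cv2.cvtColor(im,cv2.COLOR_RGB2HSV)
m=((h[...,0]<6)|(h[...,0]>174))&(h[...,1]>150)&(h[...,2]>80)
k,_,st,ce=cv2.connectedComponentsWithStats(m.astype(np.uint8))
print([(ce[i].round(1),st[i]) for i in range(1,k) if st[i,4]>40])
# dark holes on the light tube
T=p["world_to_cam"]
for y in(-80,-40,0,40,80):
    c=(T@np.r_[o+yd*y/1e3+xd*.003,.05,1])[:3];r=np.hypot(c[0],c[1]);uv=p["mtx"][:2,:2]@(c[:2]/r*np.arctan2(r,c[2]))+p["mtx"][:2,2];u,v=uv.astype(int)
    g=im[v-12:v+13,u-15:u+16].mean(2);q=np.argwhere(g<70);print(y,uv.round(),len(q),(q.mean(0)[::-1]+[u-15,v-12]).round(1) if len(q) else "", im[v,u])
E
```

```text
t 13.28 rail mm [  2.3 -38.4  58.4] rot deg [-180.     0.  -165.5] F [ 6.1  1.4 -7. ] gap 23.8 grip 59.3 q7 1.83
[(array([278.3, 305.9]), array([268, 297,  22,  19, 276], dtype=int32)), (array([502.7, 329.3]), array([492, 325,  20,  10,  87], dtype=int32))]
-80 [193. 209.] 28 [193.  208.6] [79 77 74]
-40 [252. 209.] 382 [251.9 215.2] [28 25 29]
0 [311. 209.] 85 [314.8 208.1] [71 71 68]
40 [366. 208.] 123 [368.6 207.1] [40 41 41]
80 [414. 207.] 99 [416.5 205.9] [24 28 15]
```

The carriage moved 40.0 mm. Next I lower the pin.

Request:
{"op": "jog_arm", "data": {"increments": [[0,0,0,0.003,0,0,0],[0,0,0,0.003,0,0,0],[0,0,0,0.003,0,0,0],[0,0,0,0.003,0,0,0],[0,0,0,0,0,0,0],[0,0,0,0,0,0,0]]}}

```text
t: 14.08
tcp_pos: [0.5207, -0.0098, 0.0475]
ee_rot: [3.141, 0.001, -2.888]
wrist_force: [0.9, 1.3, 6.7]
finger_gap: 0.0243
grip_force: 60.9
```

```bash
python3 -c "
from h import *
tcp()"
```

```text
t 14.07 rail mm [  2.5 -38.6  47.5] rot deg [ 1.800e+02  1.000e-01 -1.655e+02] F [0.9 1.3 6.7] gap 24.3 grip 60.9 q7 1.83
```

Request:
{"op": "jog_arm", "data": {"increments": [[0,0,0,0.001,0,0,0],[0,0,0,0,0,0,0],[0,0,0,0,0,0,0]]}}

```text
t: 14.45
tcp_pos: [0.5209, -0.0099, 0.0473]
ee_rot: [3.141, 0.001, -2.889]
wrist_force: [-3.8, 0.6, 15.4]
finger_gap: 0.024
grip_force: 61.9
```

```bash
python3 -c "
from h import *
tcp()
im=capture('wrist')"
```

```text
t 14.45 rail mm [  2.6 -38.7  47.3] rot deg [ 1.800e+02  1.000e-01 -1.655e+02] F [-3.8  0.6 15.4] gap 24.0 grip 61.9 q7 1.83
```

The force rose to 15 N with no further travel, at the same height as the first home position. The pin is home in the -0.04 hole and the knob is still gripped.

```bash
python3 -c "
from bench import *
print(hand_in())"
```

```text
the job is handed in; nothing more can be done
None
```

The job is handed in: the turnbutton is square across the lid's rim, the carriage is one hole towards the small white curing unit (rail -y), and the pin is home with the knob still gripped; no verdict came back.

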